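# Swap the dish and the lamp base on the desk mats

### The arm

A 6-joint arm with a two-finger parallel gripper is mounted at the origin on the work surface. World frame = base frame: x ahead of the robot, y to its left, z up, the work surface at z = 0. Lengths are in m, angles in degrees, forces in N, time in s.
With the tool pointing down it reaches from about 0.375 to 0.9 m from the base axis. Payload 3.1 kg.
Tool frame: the origin (TCP) lies between the finger pads; the fingertips stand 11 mm ahead of it and the grasp point (between the pads) lies 8 mm behind it; z points along the fingers, y is the direction in which the jaws open and shut (so a half turn about z gives the same grasp; the last joint's range is limited). The gripper opens to 87 mm and grips with 3 to 60 N. Pads are 19 mm wide; open, the fingers measure 117 mm over their backs; the gripper's body (75 mm by 190 mm) begins 51 mm behind the grasp point.
Start: joints at [62.137, 30.224, 82.088, -0, 67.689, -10.227], TCP at [0.189, 0.596, 0.234] pointing down, gripper open.
Joint ranges: [-176.69, 176.69], [-43.24, 126.21], [12.49, 139.97], [-82, 262], [0, 151.66], [-163.58, 163.58]. Speed limits (degrees/s): [159.86, 159.86, 180, 180, 180, 180].

### API

Orientations are given as a 3x3 rotation matrix whose columns are the frame's x, y, z axes.
In Python, from rig import bot, vision gives the robot as it stands. The module is installed in compiled form; this text tells all that it offers.
- The arm moves only by the tool jog_arm, never from a script. Its argument "rows" is a list of rows, each an object with "dp": the shift along the tool's x, y, z in mm, a list of three; "turn": the turn, a rotation vector about the tool's x, y, z in degrees, a list of three; "grip": the opening, from 0 (shut) to 1 (fully open). A call has 1 to 10 rows; each row is the pose to reach, as a shift and turn from the pose commanded when the call began, along the tool's axes at that moment; what a row does not reach only later rows make up. A row lasts 1/10 s, in which the tool goes at most 50 mm and 8.59 degrees, less where a joint would pass 70% of its speed; a pose out of reach is approached as far as the arm can. A call with a gripper value outside its range is refused whole. The fingers move at their own pace and stop on an object; the grip force is fixed at half the most. Time passes only in rows, so rows that repeat a pose let the fingers close. It gives the time, the measured TCP pose, the force and the opening at its end, in the units of the state.
- bot.read_state(): the state, without advancing time (a new reading comes with each control period).
- vision.capture(name): name is "side" or "top" or "wrist"; returns (picture, depth): 420x560x3 uint8, red, green, blue; 420x560 float32, m along the optical axis (not along the pixel's ray), 0 where there is no reading.
- vision.camera_info(name): a dict with "vertical_fov" (degrees; the focal length in pixels is half the picture's height over the tangent of half this angle, whatever the lens; pixels are square), "cx", "cy" (the principal point, pixels), "position" and "rotation" of the camera in the world. Camera axes: x right, y down, z forward; pixel columns grow to the right and rows downward; lengths in m; the calibration is good to about 2 mm. A picture is of the moment at which its call begins: read the wrist's pose just before it. camera_info takes no time and is no camera call; for the wrist camera it gives the pose at the moment of the call.
- bot.hand_in(): hands the job in, once; it reports no verdict.
The state is a dict: "time_s": time; "joint_positions": joint angles; "qvel": joint speeds; "tau": joint torques, N m; "position": TCP position; "tcp_rot": TCP orientation; "force": force on the tool from outside, world axes, zero at the start; "moment": the same for the moment, N m; "opening": opening from 0.0 (shut) to 1.0 (fully open).
Only numpy, scipy, OpenCV 4.12 (cv2) and the standard library are available. Lean on these libraries where they do the work, as an engineer would, in place of code of your own. Each camera call takes 0.05 s, during which the arm holds its last target.

### The job

Swap the round white ceramic dish and the round aluminium lamp base, so that each one stands wholly on the round dark grey mat where the other stood at the start. Slide them over the glass top, never lifting or tipping either, and do not let the two bump into each other. Leave the abacus, the sharpener and the board in its spring clip where they are, and let go at the end.

Things in the scene. Friction and masses are not known exactly. Their poses are not given: they have to be found in the camera images.
- dish: Empty round white ceramic dish, open at the top, 120 mm outside diameter (100 mm at the very foot, full width from 10 mm up), 36 mm high, wall 6 mm thick and upright (inside diameter 108 mm; only the lowest 5 mm of the inside narrows), inner floor 6 mm above its underside, about 0.2 to 0.4 kg. Too wide to grasp across; it slides on the desk top and can be dragged from inside its wall or pushed from outside. It starts on mat_a. Origin: centre of its underside; z up.
- lamp_base: Weighted round aluminium base of a desk lamp (the arm is off): a solid disc 130 mm in diameter, upright side 30 mm high, flat top at 34 mm with a flat steel collar 40 mm wide that rises to 40 mm in the middle; about 0.4 to 0.85 kg. Too wide to grasp across; it slides on the desk top when pushed at its side. It starts on mat_b. Origin: centre of its underside; z up.
- mat_a: Round dark grey felt mat, 160 mm in diameter, let in flush with the glass top (no edge to catch on, fixed), on which the dish stands at the start and the lamp base must stand at the end. Origin: its centre, at desk height. The two mats look alike, 260 mm or more apart, one on the left and one on the right; which is which varies.
- mat_b: The other mat, the same in kind (160 mm in diameter, flush, fixed), on which the lamp base stands at the start and the dish must stand at the end. Origin: its centre, at desk height.
- abacus: Bystander: black lacquered abacus lying flat on the desk far left beyond the mats, 110 mm by 208 mm (along its y), 22 mm high. Origin: centre of its underside.
- sharpener: Bystander: green plastic pencil sharpener box, 62 x 46 x 45 mm high, standing at the far side, a little right of the middle. Origin: centre of its underside.
- board_clip: Bystander: slim wooden board (10 mm thick, 150 mm wide along y, top at 136 mm) held upright by a spring clip on a 70 x 90 mm steel foot, standing far right. Origin: centre of the foot's underside.
Mind the look-alikes: they are no part of the job. What is shaped like the lamp_base but green is not meant. What is shaped like the dish but green is not meant.

How it is judged (in metres and radians):
At the end, for the whole second after the job is handed in: The dish stands flat and still wholly on mat_b (centre within 21 mm of the mat's centre) and the lamp base flat and still wholly on mat_a (centre within 16 mm of the mat's centre) (horizontal distance between dish and mat_b below 0.021 m and horizontal distance between lamp_base and mat_a below 0.016 m and height (world z) of each of dish, lamp_base below 0.004 m and angle between each of dish, lamp_base's own z axis and vertical below 0.05 rad and linear speed of each of dish, lamp_base below 0.01 m/s); the robot touches nothing.
It fails at once if the dish or the lamp base is lifted more than 10 mm off the desk (height (world z) of any of dish, lamp_base above 0.01 m).
It fails at once if the dish or the lamp base is tipped by more than 0.2 rad (angle between any of dish, lamp_base's own z axis and vertical above 0.2 rad).
It fails at once if the dish and the lamp base bump into each other (over 1 N) (contact force between dish and lamp_base above 1 N).
It fails at once if the abacus, the sharpener or the board clip is moved more than 12 mm (distance of any of abacus, sharpener, board_clip from where it was at the start of the episode above 0.012 m).
It also fails if it takes over 67 s, if anything falls off the work surface, if the arm or the gripper's body presses on something with over 40 N, if the wrist force passes 120 N, or if a joint passes its speed limit or range.

## Working session

There is one attempt and no reset: what is moved stays moved. The work goes in short steps, Python scripts to look and compute and a tool call to move; the robot and the scene stay as the last step left them, time stands still between calls to the robot, and variables do not carry over. Pictures are saved under pics/ and viewed, and the job is handed in when it is done.

Besides the shell and the picture viewer there is one more tool, called after "Call:" by a JSON object that holds its "op" and its "data". jog_arm: Moves the arm, as the interface text tells. Its arguments: {"type":"object","properties":{"rows":{"type":"array"}},"required":["rows"]}

```bash
mkdir -p pics
python3 - <<'E'
from rig import bot, vision
import cv2
s=bot.read_state();print({k:s[k] for k in('time_s','position','tcp_rot','force','opening')})
for n in('top','side'):
    i=vision.camera_info(n);print(n,i)
    p,d=vision.capture(n);cv2.imwrite(f'pics/{n}0.png',p[:,:,::-1]);import numpy as np;np.save(f'{n}0.npy',d)
E
```

```text
{'time_s': 0.0, 'position': array([0.18896448, 0.59499458, 0.23255552]), 'tcp_rot': array([[-9.53014720e-01,  3.02922234e-01, -1.03089372e-03],
       [ 3.02923737e-01,  9.53012792e-01, -1.95665940e-03],
       [ 3.89739267e-04, -2.17700739e-03, -9.99997554e-01]]), 'force': array([-0.06635635,  0.73033103, -0.30168499]), 'opening': 1.0009743577788979}
top {'vertical_fov': 54.689916926779446, 'cx': 275.2518247948073, 'cy': 212.71290830289703, 'position': array([ 0.34554814, -0.02509547,  1.06078227]), 'rotation': array([[-0.03121722, -0.97916357,  0.20065939],
       [-0.99950881,  0.03002672, -0.00897452],
       [ 0.00276238, -0.20084099, -0.97961996]])}
side {'vertical_fov': 48.32857081914316, 'cx': 272.35353468289424, 'cy': 211.1764986417451, 'position': array([-0.00774524, -0.60814907,  0.96078284]), 'rotation': array([[ 0.73174801, -0.51984791,  0.44079815],
       [-0.68157041, -0.5605547 ,  0.47036178],
       [ 0.00257488, -0.64462127, -0.76449773]])}
```

View pics/top0.png

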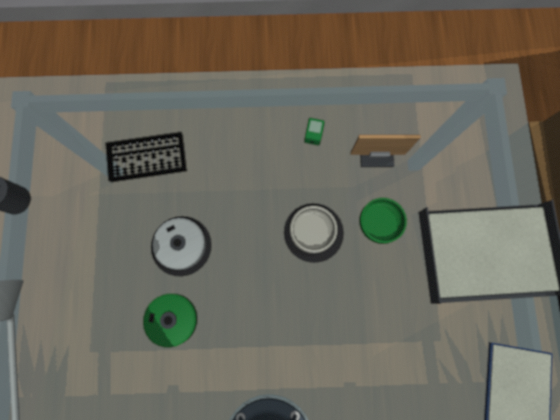

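View pics/side0.png

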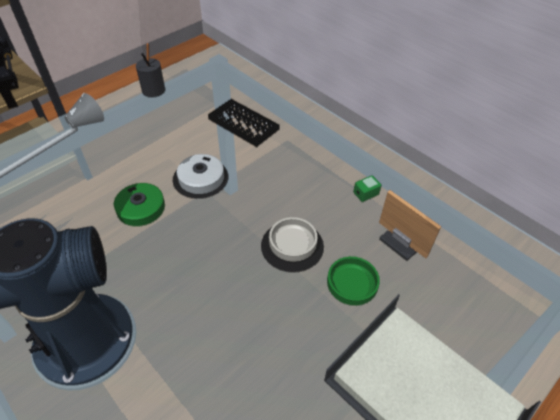

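Candidates in the top view:
- Dish: white at (314,229) or green at (382,220). I take the white one.
- Lamp base: aluminium at (179,245) or green at (170,320). I take the aluminium one.
- Mats: the dark discs under each chosen object.

Next I'll measure them and make a close crop.

```bash
cat > h.py <<'E'
import numpy as np, cv2
from rig import bot, vision
from scipy.optimize import least_squares
def K(i): 
    return 210/np.tan(np.radians(i['vertical_fov'])/2)
def cast(i,uv,z):
    uv=np.asarray(uv,float).reshape(-1,2);f=K(i)
    r=np.c_[(uv[:,0]-i['cx'])/f,(uv[:,1]-i['cy'])/f,np.ones(len(uv))]@np.asarray(i['rotation']).T
    p=np.asarray(i['position']);return (p+r*((z-p[2])/r[:,2])[:,None])[:,:2]
def proj(i,P):
    c=(np.asarray(P,float)-i['position'])@np.asarray(i['rotation']);f=K(i)
    return np.c_[c[:,0]/c[:,2]*f+i['cx'],c[:,1]/c[:,2]*f+i['cy']]
def fitc(P,r=None):
    c0=P.mean(0)
    if r: g=lambda q:np.hypot(*(P-q[:2]).T)-r; q0=[*c0]
    else: g=lambda q:np.hypot(*(P-q[:2]).T)-q[2]; q0=[*c0,.06]
    s=least_squares(g,q0,loss='soft_l1',f_scale=.001);return s.x,np.abs(g(s.x)).mean()
E
python3 - <<'E'
from h import *
for n,boxes in(('top',{'dish':(280,195,350,268),'lamp':(145,208,215,280),'green':(350,190,415,250)}),('side',{'dish':(255,210,330,275),'lamp':(168,145,235,200)})):
    i=vision.camera_info(n);p=cv2.imread(f'pics/{n}0.png')
    g=cv2.cvtColor(p,cv2.COLOR_BGR2GRAY)
    for k,(a,b,c,d) in boxes.items():
        crop=p[b:d,a:c];cv2.imwrite(f'pics/crop_{n}_{k}.png',cv2.resize(crop,None,fx=5,fy=5,interpolation=cv2.INTER_CUBIC))
        sub=g[b:d,a:c]
        if k=='green': continue
        for nm,m in(('bright',(sub>125)),('mat',(sub<75))):
            m=m.astype(np.uint8)
            cs,_=cv2.findContours(m,cv2.RETR_EXTERNAL,cv2.CHAIN_APPROX_NONE)
            C=max(cs,key=cv2.contourArea).reshape(-1,2)
            H=cv2.convexHull(C).reshape(-1,2)+[a,b]
            z={'bright':{'dish':.036,'lamp':.03}[k],'mat':0}[nm]
            P=cast(i,H,z);print(n,k,nm,len(P),fitc(P))
E
python3 - <<'E'
import cv2,numpy as np,glob
fs=['top_dish','top_lamp','side_dish','side_lamp']
cv2.imwrite('pics/crops.png',cv2.resize(np.vstack([np.hstack([cv2.resize(cv2.imread(f'pics/crop_{f}.png'),(380,290)) for f in fs[:2]]),np.hstack([cv2.resize(cv2.imread(f'pics/crop_{f}.png'),(380,290)) for f in fs[2:]])]),None,fx=1,fy=1))
E
```

```text
top dish bright 34 (array([ 0.51118071, -0.13070021,  0.05828429]), np.float64(0.00040944312305191523))
top dish mat 36 (array([ 0.50775347, -0.13344331,  0.07884852]), np.float64(0.00018952229505653036))
top lamp bright 26 (array([0.48493264, 0.21574519, 0.06301722]), np.float64(0.0002212720921762025))
top lamp mat 27 (array([0.48312079, 0.21567136, 0.07897065]), np.float64(0.0002523174818605251))
side dish bright 5 (array([ 0.49689633, -0.13391339,  0.1300558 ]), np.float64(0.004928249494730044))
side dish mat 27 (array([ 0.50566174, -0.13306307,  0.0786073 ]), np.float64(0.00029799945274243606))
side lamp bright 4 (array([0.48415056, 0.22205796, 0.13768813]), np.float64(0.006221759290796401))
side lamp mat 19 (array([0.48105234, 0.21520816, 0.07779822]), np.float64(0.00038083923060579667))
```

View pics/crops.png

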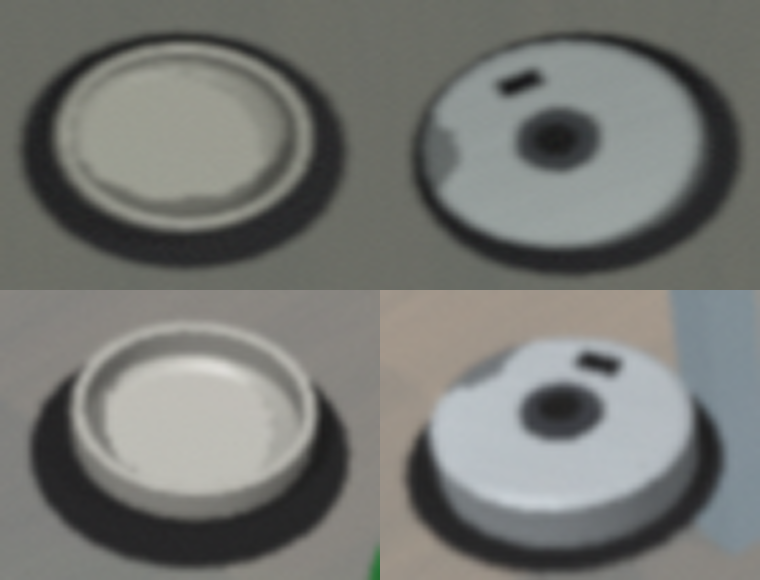

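The crops confirm the choice. The white dish is on the right mat (mat_a) and the aluminium disc with collar is on the left mat (mat_b). Next, the obstacle positions.

Run:
```python
from h import *
i=vision.camera_info('top')
for k,uv,z in(('sharp',[(305,140),(320,145),(308,118),(324,120)],.02),('abacus',[(107,143),(183,133),(110,181),(186,172)],.02),('greenlamp',[(144,320),(197,320),(170,293),(170,346)],.03),('greendish',[(359,220),(406,220),(382,198),(382,243)],.036),('clip',[(352,152),(361,166),(393,166)],.0),('tray',[(422,210),(433,302)],.03)):
    print(k,cast(i,uv,z).round(3).tolist())
```

```text
sharp [[0.758, -0.122], [0.742, -0.162], [0.822, -0.133], [0.814, -0.177]]
abacus [[0.765, 0.415], [0.788, 0.21], [0.658, 0.401], [0.677, 0.2]]
greenlamp [[0.298, 0.296], [0.294, 0.166], [0.361, 0.234], [0.235, 0.231]]
greendish [[0.53, -0.249], [0.526, -0.37], [0.586, -0.313], [0.469, -0.303]]
clip [[0.727, -0.251], [0.686, -0.273], [0.683, -0.361]]
tray [[0.552, -0.416], [0.319, -0.419]]
```

Call:
{"op": "jog_arm", "data": {"rows": [{"dp": [-306, -265, 33], "turn": [0, 0, 72.4], "grip": 0.74}, {"dp": [-306, -265, 33], "turn": [0, 0, 72.4], "grip": 0.74}, {"dp": [-306, -265, 33], "turn": [0, 0, 72.4], "grip": 0.74}, {"dp": [-306, -265, 33], "turn": [0, 0, 72.4], "grip": 0.74}, {"dp": [-306, -265, 33], "turn": [0, 0, 72.4], "grip": 0.74}, {"dp": [-306, -265, 33], "turn": [0, 0, 72.4], "grip": 0.74}, {"dp": [-306, -265, 33], "turn": [0, 0, 72.4], "grip": 0.74}, {"dp": [-306, -265, 33], "turn": [0, 0, 72.4], "grip": 0.74}, {"dp": [-306, -265, 33], "turn": [0, 0, 72.4], "grip": 0.74}, {"dp": [-306, -265, 33], "turn": [0, 0, 72.4], "grip": 0.74}]}}

```text
time_s: 1.1
position: [0.4016, 0.2487, 0.2002]
tcp_rot: [[0.005, 1.0, -0.001], [1.0, -0.005, -0.0], [-0.0, -0.001, -1.0]]
force: [-0.4, 0.6, -0.3]
opening: 0.745
```

Run:
```python
from h import *
s=bot.read_state();print(s['time_s'],s['position'],s['tcp_rot'].round(4),s['opening'],s['joint_positions'])
```

```text
1.1 [0.40155226 0.24867185 0.20020691] [[ 4.7e-03  1.0e+00 -8.0e-04]
 [ 1.0e+00 -4.7e-03 -2.0e-04]
 [-2.0e-04 -8.0e-04 -1.0e+00]] 0.7450187707519681 [1.81757295e+01 2.14545465e+01 1.05529556e+02 1.70359714e-03
 5.30611197e+01 1.84449601e+01]
```

Call:
{"op": "jog_arm", "data": {"rows": [{"dp": [-380, 111, 100], "turn": [0, 0, 0], "grip": 0.74}, {"dp": [-380, 111, 100], "turn": [0, 0, 0], "grip": 0.74}, {"dp": [-380, 111, 100], "turn": [0, 0, 0], "grip": 0.74}, {"dp": [-380, 111, 100], "turn": [0, 0, 0], "grip": 0.74}, {"dp": [-380, 111, 100], "turn": [0, 0, 0], "grip": 0.74}, {"dp": [-380, 111, 100], "turn": [0, 0, 0], "grip": 0.74}, {"dp": [-380, 111, 100], "turn": [0, 0, 0], "grip": 0.74}, {"dp": [-380, 111, 100], "turn": [0, 0, 0], "grip": 0.74}, {"dp": [-380, 111, 100], "turn": [0, 0, 0], "grip": 0.74}, {"dp": [-380, 111, 100], "turn": [0, 0, 0], "grip": 0.74}]}}

```text
time_s: 2.1
position: [0.5118, -0.1301, 0.0999]
tcp_rot: [[0.001, 1.0, -0.001], [1.0, -0.001, 0.001], [0.001, -0.001, -1.0]]
force: [-1.2, 0.8, -0.3]
opening: 0.741
```

Run:
```python
from h import *
s=bot.read_state();print(s['time_s'],s['position'],s['opening'])
i=vision.camera_info('wrist');p,d=vision.capture('wrist');q=p[:,:,::-1].copy();cv2.imwrite('pics/wraw.png',q);print(i)
t=np.linspace(0,2*np.pi,60)
for r,z,c in((.060,.036,(0,0,255)),(.08,0,(0,255,255))):
    C=(.511,-.131) if r==.06 else(.5067,-.1333)
    cv2.polylines(q,[proj(i,np.c_[C[0]+r*np.cos(t),C[1]+r*np.sin(t),0*t+z]).astype(np.int32)],True,c,1)
cv2.imwrite('pics/w1.png',q)
```

```text
2.1 [ 0.51175615 -0.13005216  0.09989816] 0.7408041046227818
{'vertical_fov': 66.55717004405025, 'cx': 281.4315687798436, 'cy': 213.2682968007335, 'position': array([ 0.51291073, -0.05696332,  0.25157843]), 'rotation': array([[ 9.99999019e-01,  2.69709711e-04, -1.37474886e-03],
       [-1.03590513e-04, -9.64371760e-01, -2.64550748e-01],
       [-1.39712088e-03,  2.64550631e-01, -9.64370785e-01]])}
```

View pics/w1.png

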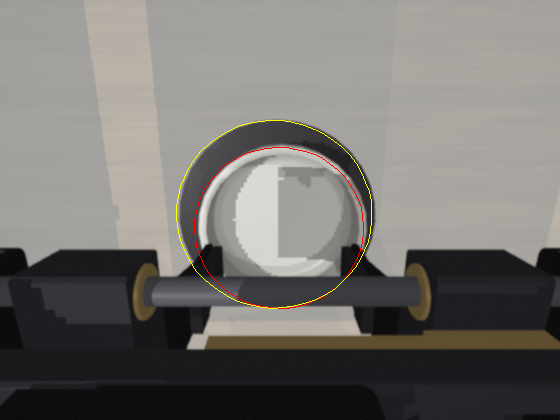

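Run:
```python
from h import *
i=vision.camera_info('wrist');p,d=vision.capture('wrist');f=K(i)
v,u=np.mgrid[:420,:560];X=np.stack([(u-i['cx'])/f*d,(v-i['cy'])/f*d,d],-1)@i['rotation'].T+i['position']
m=(X[...,2]>.026)&(X[...,2]<.045)&(d>0)&(v<240)
for lo,hi in((.026,.032),(.032,.045)):
    mm=(X[...,2]>lo)&(X[...,2]<hi)&(v<240);print(mm.sum(),np.median(X[mm],0) if mm.any() else 0)
cs,_=cv2.findContours(m.astype(np.uint8),cv2.RETR_EXTERNAL,cv2.CHAIN_APPROX_NONE)
C=max(cs,key=cv2.contourArea).reshape(-1,2);H=cv2.convexHull(C).reshape(-1,2);H=H[H[:,1]<235]
print(fitc(cast(i,H,.036)),fitc(cast(i,H,.036),.06))
im=p[:,:,::-1].copy();im[m]=(0,255,0)
cv2.imwrite('pics/w2.png',np.hstack([cv2.resize(z[110:290,170:385],None,fx=1.8,fy=1.8,interpolation=cv2.INTER_NEAREST) for z in(p[:,:,::-1],im)]))
```

```text
182 [ 0.51843602 -0.11726633  0.02896517]
2415 [ 0.51325995 -0.0897005   0.03620066]
(array([ 0.51311145, -0.12856239,  0.05918172]), np.float64(0.0001271765987795166)) (array([ 0.51311036, -0.12959643]), np.float64(0.00036699656946047993))
```

View pics/w2.png

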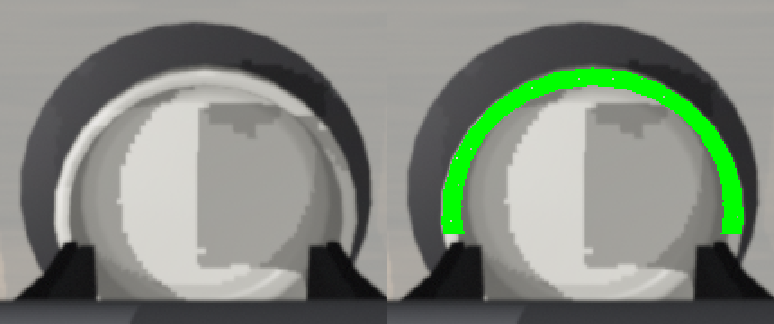

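Call:
{"op": "jog_arm", "data": {"rows": [{"dp": [1, 1, 30], "turn": [0, 0, 0], "grip": 0.74}, {"dp": [1, 1, 50], "turn": [0, 0, 0], "grip": 0.74}, {"dp": [1, 1, 65], "turn": [0, 0, 0], "grip": 0.74}, {"dp": [1, 1, 73], "turn": [0, 0, 0], "grip": 0.74}, {"dp": [1, 1, 73], "turn": [0, 0, 0], "grip": 0.74}, {"dp": [1, 1, 73], "turn": [0, 0, 0], "grip": 0.82}, {"dp": [1, 1, 73], "turn": [0, 0, 0], "grip": 0.84}, {"dp": [1, 1, 73], "turn": [0, 0, 0], "grip": 0.86}, {"dp": [1, 1, 73], "turn": [0, 0, 0], "grip": 0.86}]}}

```text
time_s: 3.1
position: [0.5127, -0.1289, 0.0281]
tcp_rot: [[0.001, 1.0, 0.001], [1.0, -0.001, -0.001], [-0.001, 0.001, -1.0]]
force: [0.5, -0.1, 0.1]
opening: 0.854
```

Call:
{"op": "jog_arm", "data": {"rows": [{"dp": [0, 0, 0], "turn": [0, 0, 0], "grip": 0.88}, {"dp": [0, 0, 0], "turn": [0, 0, 0], "grip": 0.88}, {"dp": [0, 0, 0], "turn": [0, 0, 0], "grip": 0.88}]}}

```text
time_s: 3.4
position: [0.5124, -0.1288, 0.0276]
tcp_rot: [[0.001, 1.0, 0.0], [1.0, -0.001, -0.0], [-0.0, 0.0, -1.0]]
force: [0.5, 0.3, 0.0]
opening: 0.881
```

Call:
{"op": "jog_arm", "data": {"rows": [{"dp": [3, 3, 0], "turn": [0, 0, 0], "grip": 0.88}, {"dp": [8, 8, 0], "turn": [0, 0, 0], "grip": 0.88}, {"dp": [17, 15, 0], "turn": [0, 0, 0], "grip": 0.88}, {"dp": [28, 25, 0], "turn": [0, 0, 0], "grip": 0.88}, {"dp": [40, 35, 0], "turn": [0, 0, 0], "grip": 0.88}, {"dp": [52, 45, 0], "turn": [0, 0, 0], "grip": 0.88}, {"dp": [64, 56, 0], "turn": [0, 0, 0], "grip": 0.88}, {"dp": [74, 65, 0], "turn": [0, 0, 0], "grip": 0.88}, {"dp": [82, 72, 0], "turn": [0, 0, 0], "grip": 0.88}, {"dp": [87, 76, 0], "turn": [0, 0, 0], "grip": 0.88}]}}

```text
time_s: 4.4
position: [0.5893, -0.0408, 0.0275]
tcp_rot: [[-0.0, 1.0, 0.0], [1.0, 0.0, -0.0], [-0.0, 0.0, -1.0]]
force: [-1.3, -2.1, 0.2]
opening: 0.88
```

Run:
```python
from h import *
s=bot.read_state();print(s['time_s'],s['position'],s['opening'],s['force'])
p,d=vision.capture('side');cv2.imwrite('pics/s1.png',p[:,:,::-1])
```

```text
4.4 [ 0.58929948 -0.04076557  0.02748965] 0.8799308184058374 [-1.25302234 -2.11097412  0.23788891]
```

View pics/s1.png

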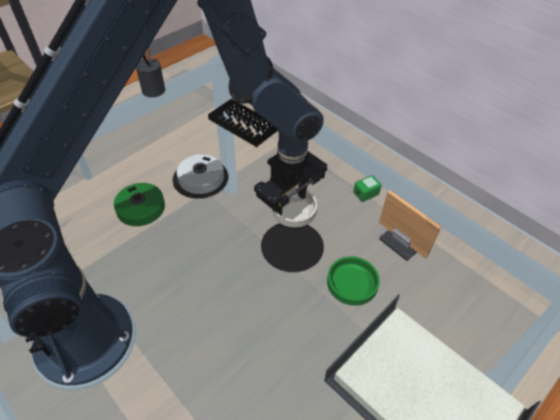

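The dish is dragging along flat at about (295,207), and mat_a is now bare at (292,246). I'll carry on to the park spot, and my next pictures will measure mat_a.

Call:
{"op": "jog_arm", "data": {"rows": [{"dp": [5, 4, 0], "turn": [0, 0, 0], "grip": 0.88}, {"dp": [14, 12, 0], "turn": [0, 0, 0], "grip": 0.88}, {"dp": [26, 23, 0], "turn": [0, 0, 0], "grip": 0.88}, {"dp": [38, 34, 0], "turn": [0, 0, 0], "grip": 0.88}, {"dp": [50, 45, 0], "turn": [0, 0, 0], "grip": 0.88}, {"dp": [62, 56, 0], "turn": [0, 0, 0], "grip": 0.88}, {"dp": [72, 66, 0], "turn": [0, 0, 0], "grip": 0.88}, {"dp": [80, 73, 0], "turn": [0, 0, 0], "grip": 0.88}, {"dp": [85, 78, 0], "turn": [0, 0, 0], "grip": 0.88}, {"dp": [85, 78, 0], "turn": [0, 0, 0], "grip": 0.88}]}}

```text
time_s: 5.45
position: [0.6675, 0.0443, 0.0275]
tcp_rot: [[-0.0, 1.0, 0.002], [1.0, 0.0, 0.0], [0.0, 0.002, -1.0]]
force: [-0.7, -0.2, 0.1]
opening: 0.879
```

Call:
{"op": "jog_arm", "data": {"rows": [{"dp": [0, 0, 0], "turn": [0, 0, 0], "grip": 0.84}, {"dp": [0, 0, 0], "turn": [0, 0, 0], "grip": 0.8}, {"dp": [0, 0, 0], "turn": [0, 0, 0], "grip": 0.77}, {"dp": [0, 0, 0], "turn": [0, 0, 0], "grip": 0.77}, {"dp": [0, 0, -15], "turn": [0, 0, 0], "grip": 0.77}, {"dp": [0, 0, -40], "turn": [0, 0, 0], "grip": 0.77}, {"dp": [0, 0, -80], "turn": [0, 0, 0], "grip": 0.77}, {"dp": [0, 0, -110], "turn": [0, 0, 0], "grip": 0.77}]}}

```text
time_s: 6.25
position: [0.6672, 0.043, 0.1406]
tcp_rot: [[0.001, 1.0, 0.003], [1.0, -0.001, -0.0], [-0.0, 0.003, -1.0]]
force: [1.0, -0.0, -0.3]
opening: 0.77
```

Call:
{"op": "jog_arm", "data": {"rows": [{"dp": [264, -182, 10], "turn": [0, 0, 0], "grip": 1.0}, {"dp": [264, -182, 10], "turn": [0, 0, 0], "grip": 1.0}, {"dp": [264, -182, 10], "turn": [0, 0, 0], "grip": 1.0}, {"dp": [264, -182, 10], "turn": [0, 0, 0], "grip": 1.0}, {"dp": [264, -182, 10], "turn": [0, 0, 0], "grip": 1.0}, {"dp": [264, -182, 10], "turn": [0, 0, 0], "grip": 1.0}, {"dp": [264, -182, 10], "turn": [0, 0, 0], "grip": 1.0}, {"dp": [264, -182, 10], "turn": [0, 0, 0], "grip": 1.0}, {"dp": [264, -182, 10], "turn": [0, 0, 0], "grip": 1.0}]}}

```text
time_s: 7.15
position: [0.4851, 0.3076, 0.1286]
tcp_rot: [[-0.001, 1.0, 0.002], [1.0, 0.001, 0.0], [0.0, 0.002, -1.0]]
force: [-1.1, 0.3, 0.9]
opening: 1.001
```

Run:
```python
from h import *
s=bot.read_state();print(s['time_s'],s['position'],s['opening'],s['force'])
for n in('side','top'):
    i=vision.camera_info(n)
    p,d=vision.capture(n);cv2.imwrite(f'pics/{n}2.png',p[:,:,::-1])
    g=cv2.cvtColor(p,cv2.COLOR_RGB2GRAY);a,b,c,e=(280,195,350,268) if n=='top' else (250,205,335,280)
    m=(g[b:e,a:c]<75).astype(np.uint8);cs,_=cv2.findContours(m,cv2.RETR_EXTERNAL,cv2.CHAIN_APPROX_NONE)
    C=max(cs,key=cv2.contourArea).reshape(-1,2)+[a,b];print('mat_a',n,fitc(cast(i,C,0)))
```

```text
7.15 [0.48509759 0.30763582 0.12856277] 1.00116271757983 [-1.07920736  0.33752711  0.86805463]
mat_a side (array([ 0.50536813, -0.13324581,  0.07713818]), np.float64(0.0006970508710189541))
mat_a top (array([ 0.50760932, -0.13344218,  0.07726951]), np.float64(0.0006352229718325824))
```

View pics/top2.png

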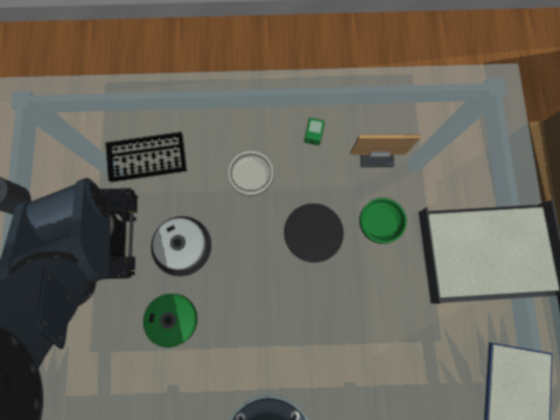

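View pics/side2.png

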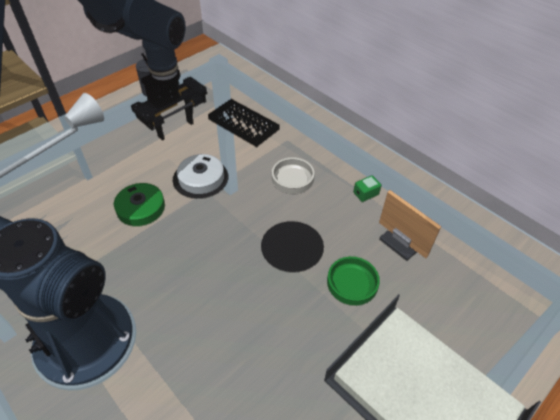

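Call:
{"op": "jog_arm", "data": {"rows": [{"dp": [0, 0, 40], "turn": [0, 0, 0], "grip": 1.0}, {"dp": [0, 0, 80], "turn": [0, 0, 0], "grip": 1.0}, {"dp": [0, 0, 100], "turn": [0, 0, 0], "grip": 1.0}, {"dp": [0, 0, 107], "turn": [0, 0, 0], "grip": 1.0}, {"dp": [-10, 0, 107], "turn": [0, 0, 0], "grip": 1.0}, {"dp": [-20, 0, 107], "turn": [0, 0, 0], "grip": 1.0}, {"dp": [-25, 0, 107], "turn": [0, 0, 0], "grip": 1.0}, {"dp": [-30, 0, 107], "turn": [0, 0, 0], "grip": 1.0}, {"dp": [-35, 0, 107], "turn": [0, 0, 0], "grip": 1.0}, {"dp": [-40, 0, 107], "turn": [0, 0, 0], "grip": 1.0}]}}

```text
time_s: 8.25
position: [0.4861, 0.268, 0.0216]
tcp_rot: [[0.001, 1.0, 0.004], [1.0, -0.001, 0.002], [0.002, 0.004, -1.0]]
force: [0.2, 4.7, 3.1]
opening: 1.001
```

```bash
cat > look.py <<'E'
from h import *
import sys
n=sys.argv[2];s=bot.read_state();print(s['time_s'],s['position'].round(4),s['opening'],s['force'].round(1))
i=vision.camera_info(n);p,d=vision.capture(n);cv2.imwrite(f'pics/{sys.argv[1]}.png',p[:,:,::-1])
E
python3 look.py t3 top
```

```text
8.25 [0.4861 0.268  0.0216] 1.0013764034545056 [0.2 4.7 3.1]
```

View pics/t3.png

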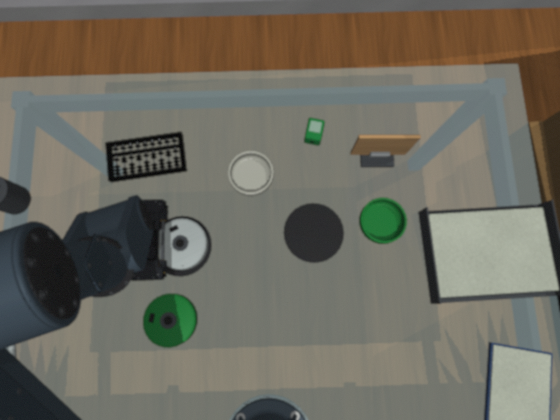

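Call:
{"op": "jog_arm", "data": {"rows": [{"dp": [-6, 0, 0], "turn": [0, 0, 0], "grip": 1.0}, {"dp": [-18, 1, 0], "turn": [0, 0, 0], "grip": 1.0}, {"dp": [-33, 2, 0], "turn": [0, 0, 0], "grip": 1.0}, {"dp": [-50, 3, 0], "turn": [0, 0, 0], "grip": 1.0}, {"dp": [-67, 4, 0], "turn": [0, 0, 0], "grip": 1.0}, {"dp": [-84, 5, 0], "turn": [0, 0, 0], "grip": 1.0}, {"dp": [-100, 6, 0], "turn": [0, 0, 0], "grip": 1.0}, {"dp": [-113, 7, 0], "turn": [0, 0, 0], "grip": 1.0}, {"dp": [-122, 7, 0], "turn": [0, 0, 0], "grip": 1.0}, {"dp": [-128, 8, 0], "turn": [0, 0, 0], "grip": 1.0}]}}

```text
time_s: 9.3
position: [0.4921, 0.1393, 0.0209]
tcp_rot: [[0.002, 1.0, -0.001], [1.0, -0.002, 0.001], [0.001, -0.001, -1.0]]
force: [-1.3, 6.4, 5.2]
opening: 0.999
```

```bash
python3 look.py t4 side
```

```text
9.3 [0.4921 0.1393 0.0209] 0.9993559294393028 [-1.3  6.4  5.2]
```

View pics/t4.png

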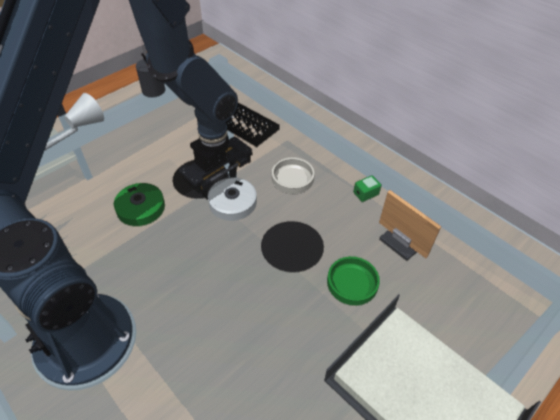

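Call:
{"op": "jog_arm", "data": {"rows": [{"dp": [-6, 0, 0], "turn": [0, 0, 0], "grip": 1.0}, {"dp": [-18, 1, 0], "turn": [0, 0, 0], "grip": 1.0}, {"dp": [-34, 2, 0], "turn": [0, 0, 0], "grip": 1.0}, {"dp": [-52, 4, 0], "turn": [0, 0, 0], "grip": 1.0}, {"dp": [-72, 6, 0], "turn": [0, 0, 0], "grip": 1.0}, {"dp": [-92, 7, 0], "turn": [0, 0, 0], "grip": 1.0}, {"dp": [-112, 8, 0], "turn": [0, 0, 0], "grip": 1.0}, {"dp": [-128, 9, 0], "turn": [0, 0, 0], "grip": 1.0}, {"dp": [-140, 10, 0], "turn": [0, 0, 0], "grip": 1.0}, {"dp": [-148, 11, 0], "turn": [0, 0, 0], "grip": 1.0}]}}

```text
time_s: 10.35
position: [0.5022, -0.0086, 0.0205]
tcp_rot: [[0.001, 1.0, -0.003], [1.0, -0.001, 0.001], [0.001, -0.003, -1.0]]
force: [-0.8, 6.8, 5.7]
opening: 1.004
```

```bash
python3 look.py t5 side; python3 look.py t6 wrist
```

```text
10.35 [ 0.5022 -0.0086  0.0205] 1.0041348183996002 [-0.8  6.8  5.7]
10.4 [ 0.5026 -0.0097  0.0204] 1.0006163712854936 [-1.5 -0.1  1.2]
```

View pics/t5.png

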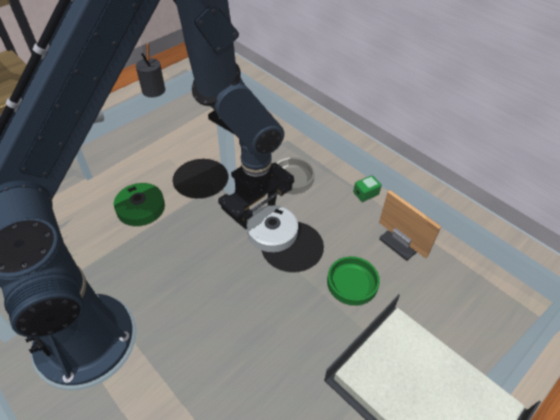

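View pics/t6.png

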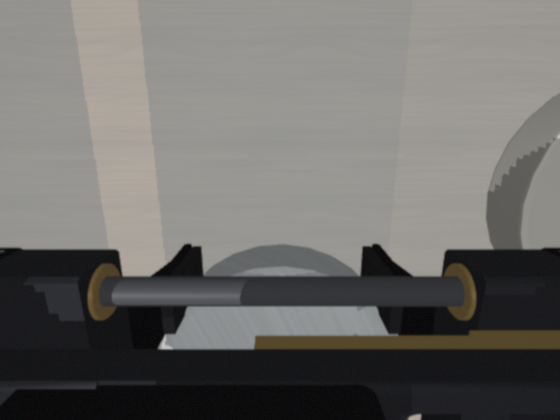

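Run:
```python
from h import *
i=vision.camera_info('wrist')
print('rim top cand',cast(i,[(281,265),(281,272)],.03),'foot',cast(i,[(281,245)],0.0),bot.read_state()['position'])
p=cv2.imread('pics/t5.png');i=vision.camera_info('side');g=cv2.cvtColor(p,cv2.COLOR_BGR2GRAY)
m=((g>150)).astype(np.uint8);m[:,:240]=0;m[:200]=0;m[255:]=0;m[:,305:]=0
cs,_=cv2.findContours(m,cv2.RETR_EXTERNAL,cv2.CHAIN_APPROX_NONE);C=max(cs,key=cv2.contourArea).reshape(-1,2);print(C.min(0),C.max(0))
cy=cast(i,[(272,222)],.04);print('collar',cy)
cv2.imwrite('pics/c5.png',cv2.resize(p[190:280,235:335],None,fx=6,fy=6,interpolation=cv2.INTER_CUBIC))
```

```text
rim top cand [[ 0.50342849 -0.00104304]
 [ 0.50342735 -0.00472432]] foot [[ 0.50330914 -0.00232494]] [ 0.50267095 -0.00938304  0.02026186]
[248 206] [297 245]
collar [[ 0.49815451 -0.06717404]]
```

View pics/c5.png

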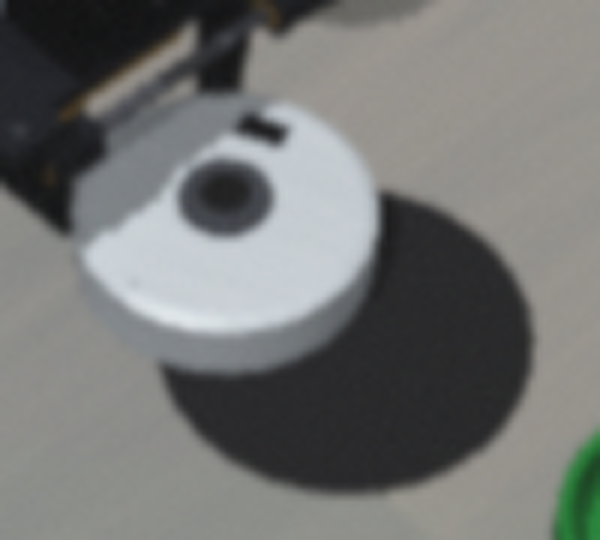

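Call:
{"op": "jog_arm", "data": {"rows": [{"dp": [-5, 0, 0], "turn": [0, 0, 0], "grip": 1.0}, {"dp": [-14, 1, 0], "turn": [0, 0, 0], "grip": 1.0}, {"dp": [-25, 2, 0], "turn": [0, 0, 0], "grip": 1.0}, {"dp": [-36, 3, 0], "turn": [0, 0, 0], "grip": 1.0}, {"dp": [-47, 4, 0], "turn": [0, 0, 0], "grip": 1.0}, {"dp": [-56, 5, 0], "turn": [0, 0, 0], "grip": 1.0}, {"dp": [-62, 5, 0], "turn": [0, 0, 0], "grip": 1.0}, {"dp": [-65, 5, 0], "turn": [0, 0, 0], "grip": 1.0}, {"dp": [-66, 5, 0], "turn": [0, 0, 0], "grip": 1.0}, {"dp": [-66, 5, 0], "turn": [0, 0, 0], "grip": 1.0}]}}

```text
time_s: 11.45
position: [0.5086, -0.075, 0.0206]
tcp_rot: [[0.0, 1.0, 0.0], [1.0, -0.0, -0.001], [-0.001, 0.0, -1.0]]
force: [0.3, 0.2, -0.4]
opening: 1.003
```

```bash
python3 look.py t7 side
python3 - <<'E'
import cv2
p=cv2.imread('pics/t7.png');cv2.imwrite('pics/c7.png',cv2.resize(p[190:290,235:345],None,fx=6,fy=6,interpolation=cv2.INTER_CUBIC))
E
```

```text
11.45 [ 0.5086 -0.075   0.0206] 1.0034417549688142 [ 0.3  0.2 -0.4]
```

View pics/c7.png

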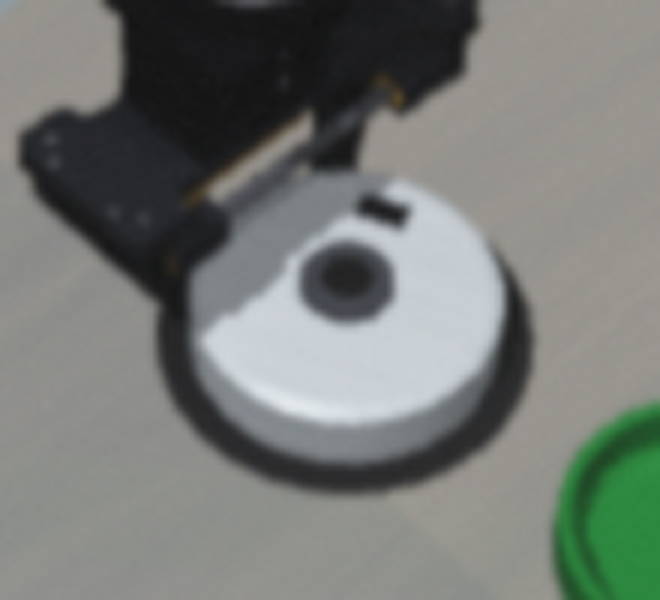

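The lamp base looks centred on mat_a. I'll back off, lift and return to the dish.

Call:
{"op": "jog_arm", "data": {"rows": [{"dp": [8, 0, 0], "turn": [0, 0, 0], "grip": 1.0}, {"dp": [25, 0, 0], "turn": [0, 0, 0], "grip": 1.0}, {"dp": [40, 0, 0], "turn": [0, 0, 0], "grip": 1.0}, {"dp": [40, 0, -40], "turn": [0, 0, 0], "grip": 0.9}, {"dp": [40, 0, -90], "turn": [0, 0, 0], "grip": 0.75}, {"dp": [80, 80, -100], "turn": [0, 0, 0], "grip": 0.75}, {"dp": [119, 159, -100], "turn": [0, 0, 0], "grip": 0.75}, {"dp": [119, 159, -100], "turn": [0, 0, 0], "grip": 0.75}, {"dp": [119, 159, -100], "turn": [0, 0, 0], "grip": 0.75}, {"dp": [119, 159, -100], "turn": [0, 0, 0], "grip": 0.75}]}}

```text
time_s: 12.5
position: [0.6713, 0.0472, 0.1211]
tcp_rot: [[-0.003, 1.0, 0.006], [1.0, 0.003, -0.0], [-0.0, 0.006, -1.0]]
force: [-1.5, -0.3, -0.2]
opening: 0.753
```

```bash
python3 look.py t8 top
python3 - <<'E'
from h import *
i=vision.camera_info('top');p=cv2.imread('pics/t8.png')
g=cv2.cvtColor(p,cv2.COLOR_BGR2GRAY)
for k,(a,b,c,e) in {'a':(275,190,355,272),'b':(140,205,220,282)}.items():
  for nm,m,z in(('br',g>125,.03),('mat',g<75,0)):
    m=m[b:e,a:c].astype(np.uint8);cs,_=cv2.findContours(m,cv2.RETR_EXTERNAL,cv2.CHAIN_APPROX_NONE)
    if not cs: continue
    C=max(cs,key=cv2.contourArea);C=cv2.convexHull(C).reshape(-1,2)+[a,b];print(k,nm,fitc(cast(i,C,z)))
i=vision.camera_info('wrist');p,d=vision.capture('wrist');f=K(i);cv2.imwrite('pics/w8.png',p[:,:,::-1])
v,u=np.mgrid[:420,:560];X=np.stack([(u-i['cx'])/f*d,(v-i['cy'])/f*d,d],-1)@i['rotation'].T+i['position']
m=(X[...,2]>.03)&(X[...,2]<.045)&(d>0)&(v<240)&(abs(u-280)<130)
cs,_=cv2.findContours(m.astype(np.uint8),cv2.RETR_EXTERNAL,cv2.CHAIN_APPROX_NONE)
C=max(cs,key=cv2.contourArea).reshape(-1,2);H=cv2.convexHull(C).reshape(-1,2);H=H[H[:,1]<232]
print('dish',fitc(cast(i,H,.036)),bot.read_state()['position'])
E
```

```text
12.5 [0.6713 0.0472 0.1211] 0.753496056952303 [-1.5 -0.3 -0.2]
a br (array([ 0.51109287, -0.13425568,  0.14631299]), np.float64(0.001449440221249626))
a mat (array([ 0.50780585, -0.13339167,  0.07765173]), np.float64(0.0001798441503047347))
b mat (array([0.49651437, 0.21510016, 0.1348074 ]), np.float64(0.008042996957184032))
dish (array([0.6686951 , 0.03062622, 0.05898077]), np.float64(0.00012075380278435997)) [0.66658774 0.04549378 0.11994524]
```

View pics/t8.png

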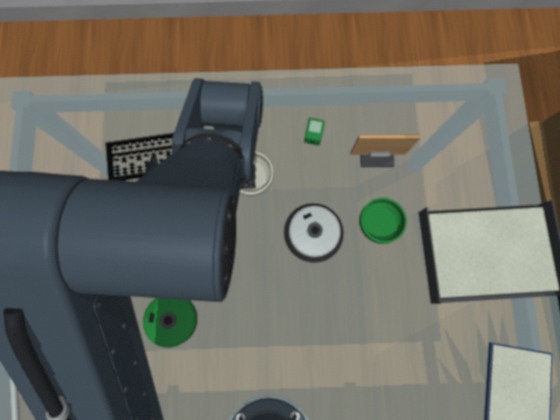

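View pics/w8.png

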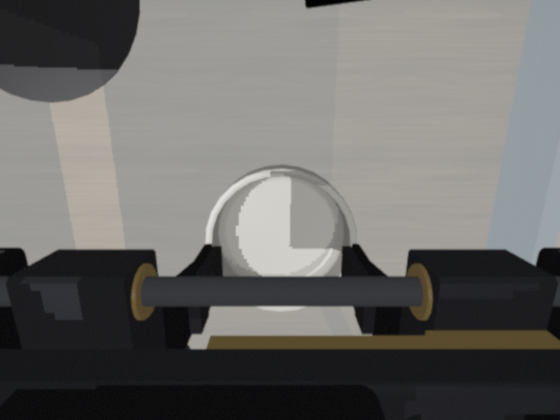

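Run:
```python
from h import *
for n,box in(('top',(222,145,280,200)),('side',(265,152,322,200))):
    i=vision.camera_info(n);p=cv2.imread(f'pics/{n}2.png');a,b,c,e=box
    g=cv2.cvtColor(p,cv2.COLOR_BGR2GRAY)[b:e,a:c];
    m=(g>(150 if n=='top' else 175)).astype(np.uint8);cs,_=cv2.findContours(m,cv2.RETR_EXTERNAL,cv2.CHAIN_APPROX_NONE)
    C=cv2.convexHull(max(cs,key=cv2.contourArea)).reshape(-1,2)+[a,b];print(n,C.min(0),C.max(0),fitc(cast(i,C,.036)))
```

```text
top [233 157] [265 188] (array([0.66454228, 0.03018752, 0.04294723]), np.float64(0.0011248407456850718))
side [272 162] [313 187] (array([0.6641136 , 0.02735694, 0.05752357]), np.float64(0.00047042330351089863))
```

The dish is at about (0.668, 0.030). It trailed because the jaws had slack inside it, so this time I'll open them wider.

Call:
{"op": "jog_arm", "data": {"rows": [{"dp": [-15, 2, 0], "turn": [0, 0, 0], "grip": 0.75}, {"dp": [-15, 2, 0], "turn": [0, 0, 0], "grip": 0.75}, {"dp": [-15, 2, 35], "turn": [0, 0, 0], "grip": 0.75}, {"dp": [-15, 2, 65], "turn": [0, 0, 0], "grip": 0.75}, {"dp": [-15, 2, 85], "turn": [0, 0, 0], "grip": 0.75}, {"dp": [-15, 2, 92], "turn": [0, 0, 0], "grip": 0.75}, {"dp": [-15, 2, 92], "turn": [0, 0, 0], "grip": 0.85}, {"dp": [-15, 2, 92], "turn": [0, 0, 0], "grip": 0.92}, {"dp": [-15, 2, 92], "turn": [0, 0, 0], "grip": 0.97}, {"dp": [-15, 2, 92], "turn": [0, 0, 0], "grip": 0.97}]}}

```text
time_s: 13.6
position: [0.6697, 0.029, 0.0299]
tcp_rot: [[0.001, 1.0, 0.001], [1.0, -0.001, -0.0], [-0.0, 0.001, -1.0]]
force: [-1.4, -0.3, 0.6]
opening: 0.951
```

```bash
python3 look.py t9 side;python3 look.py t9w wrist
python3 - <<'E'
import cv2,numpy as np
p=cv2.imread('pics/t9.png');q=cv2.imread('pics/t9w.png');cv2.imwrite('pics/c9.png',np.hstack([cv2.resize(p[130:220,240:340],(400,360),interpolation=cv2.INTER_CUBIC),cv2.resize(q[110:320,150:410],(400,360))]))
E
```

```text
13.6 [0.6697 0.029  0.0299] 0.9513497072510247 [-1.4 -0.3  0.6]
13.65 [0.6693 0.0291 0.0297] 0.955225843018977 [-2.3 -0.4  2.2]
```

View pics/c9.png

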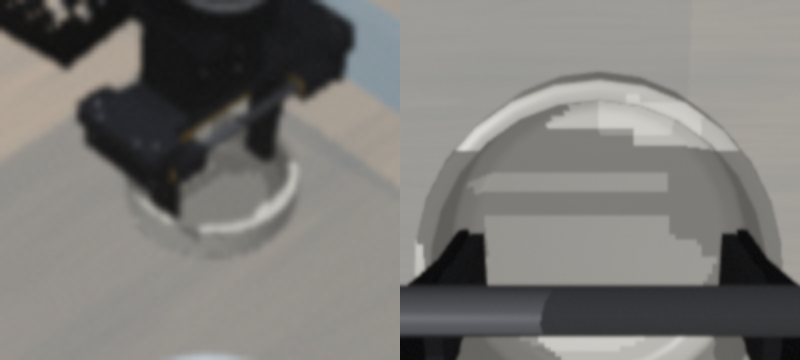

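Both fingers stand inside the rim, with the dish flat. Now I'll drag it to mat_b.

Call:
{"op": "jog_arm", "data": {"rows": [{"dp": [3, -3, 0], "turn": [0, 0, 0], "grip": 0.96}, {"dp": [9, -9, 0], "turn": [0, 0, 0], "grip": 0.96}, {"dp": [18, -18, 0], "turn": [0, 0, 0], "grip": 0.96}, {"dp": [29, -29, 0], "turn": [0, 0, 0], "grip": 0.96}, {"dp": [41, -41, 0], "turn": [0, 0, 0], "grip": 0.96}, {"dp": [53, -53, 0], "turn": [0, 0, 0], "grip": 0.96}, {"dp": [65, -65, 0], "turn": [0, 0, 0], "grip": 0.96}, {"dp": [77, -77, 0], "turn": [0, 0, 0], "grip": 0.96}, {"dp": [87, -87, 0], "turn": [0, 0, 0], "grip": 0.96}, {"dp": [94, -94, 0], "turn": [0, 0, 0], "grip": 0.96}]}}

```text
time_s: 14.7
position: [0.5745, 0.1243, 0.0288]
tcp_rot: [[-0.0, 1.0, -0.0], [1.0, 0.0, -0.0], [-0.0, -0.0, -1.0]]
force: [4.0, -3.5, 4.2]
opening: 0.956
```

Call:
{"op": "jog_arm", "data": {"rows": [{"dp": [6, -6, 0], "turn": [0, 0, 0], "grip": 0.96}, {"dp": [14, -14, 0], "turn": [0, 0, 0], "grip": 0.96}, {"dp": [25, -25, 0], "turn": [0, 0, 0], "grip": 0.96}, {"dp": [37, -37, 0], "turn": [0, 0, 0], "grip": 0.96}, {"dp": [50, -49, 0], "turn": [0, 0, 0], "grip": 0.96}, {"dp": [62, -61, 0], "turn": [0, 0, 0], "grip": 0.96}, {"dp": [74, -73, 0], "turn": [0, 0, 0], "grip": 0.96}, {"dp": [84, -83, 0], "turn": [0, 0, 0], "grip": 0.96}, {"dp": [91, -90, 0], "turn": [0, 0, 0], "grip": 0.96}, {"dp": [95, -94, 0], "turn": [0, 0, 0], "grip": 0.96}]}}

```text
time_s: 15.7
position: [0.4803, 0.2191, 0.0285]
tcp_rot: [[-0.001, 1.0, -0.001], [1.0, 0.001, -0.0], [-0.0, -0.001, -1.0]]
force: [3.2, -3.9, 4.8]
opening: 0.96
```

```bash
python3 look.py t10 side;python3 look.py t10w wrist
python3 - <<'E'
import cv2,numpy as np
p=cv2.imread('pics/t10.png');q=cv2.imread('pics/t10w.png');cv2.imwrite('pics/c10.png',np.hstack([cv2.resize(p[130:220,150:250],(400,360),interpolation=cv2.INTER_CUBIC),cv2.resize(q[110:320,150:410],(400,360))]))
E
```

```text
15.7 [0.4803 0.2191 0.0285] 0.9600482261673928 [ 3.2 -3.9  4.8]
15.75 [0.4797 0.2195 0.0284] 0.9557112674130753 [2.  0.9 4.6]
```

View pics/c10.png

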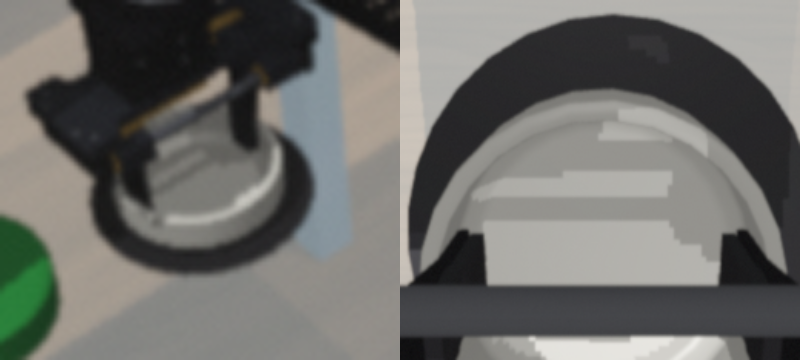

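Call:
{"op": "jog_arm", "data": {"rows": [{"dp": [0, 0, 0], "turn": [0, 0, 0], "grip": 0.9}, {"dp": [0, 0, 0], "turn": [0, 0, 0], "grip": 0.8}, {"dp": [0, 0, 0], "turn": [0, 0, 0], "grip": 0.75}, {"dp": [0, 0, 0], "turn": [0, 0, 0], "grip": 0.75}, {"dp": [0, 0, -20], "turn": [0, 0, 0], "grip": 0.75}, {"dp": [0, 0, -60], "turn": [0, 0, 0], "grip": 0.75}, {"dp": [0, 0, -110], "turn": [0, 0, 0], "grip": 0.75}, {"dp": [40, 0, -150], "turn": [0, 0, 0], "grip": 0.75}, {"dp": [90, 0, -170], "turn": [0, 0, 0], "grip": 0.75}, {"dp": [140, 0, -170], "turn": [0, 0, 0], "grip": 0.75}]}}

```text
time_s: 16.8
position: [0.4835, 0.3505, 0.2017]
tcp_rot: [[0.003, 1.0, 0.006], [1.0, -0.003, 0.003], [0.003, 0.006, -1.0]]
force: [1.1, 0.4, 0.5]
opening: 0.747
```

Call:
{"op": "jog_arm", "data": {"rows": [{"dp": [50, 0, 0], "turn": [0, 0, 0], "grip": 0.75}, {"dp": [100, -20, 0], "turn": [0, 0, 0], "grip": 0.75}, {"dp": [150, -40, 0], "turn": [0, 0, 0], "grip": 0.75}, {"dp": [150, -40, 0], "turn": [0, 0, 0], "grip": 0.75}, {"dp": [150, -40, 0], "turn": [0, 0, 0], "grip": 0.75}]}}

```text
time_s: 17.3
position: [0.4403, 0.5003, 0.1972]
tcp_rot: [[-0.003, 1.0, -0.001], [1.0, 0.003, -0.001], [-0.001, -0.001, -1.0]]
force: [-0.6, -0.1, -0.0]
opening: 0.752
```

```bash
python3 look.py t11 top;python3 look.py s11 side
python3 - <<'E'
from h import *
B={'top':{'lampA':(275,190,355,272),'dishB':(145,208,215,280)},'side':{'lampA':(250,205,335,280),'dishB':(165,145,235,203)}}
for n,f in(('top','t11'),('side','s11')):
  i=vision.camera_info(n);p=cv2.imread(f'pics/{f}.png');g=cv2.cvtColor(p,cv2.COLOR_BGR2GRAY)
  for k,(a,b,c,e) in B[n].items():
    m=(g[b:e,a:c]<75).astype(np.uint8);cs,_=cv2.findContours(m,cv2.RETR_EXTERNAL,cv2.CHAIN_APPROX_NONE)
    C=max(cs,key=cv2.contourArea);hull=cv2.convexHull(C).reshape(-1,2);mat=fitc(cast(i,hull+[a,b],0))
    M=np.zeros_like(m);cv2.fillPoly(M,[hull],1);M=cv2.erode(M,np.ones((3,3)))
    o=((g[b:e,a:c]>105)&(M>0)).astype(np.uint8);cs,_=cv2.findContours(o,cv2.RETR_EXTERNAL,cv2.CHAIN_APPROX_NONE)
    H=cv2.convexHull(max(cs,key=cv2.contourArea)).reshape(-1,2)+[a,b]
    print(n,k,'mat',mat,'obj',fitc(cast(i,H,.036 if 'd' in k[:1] else .031)))
E
```

```text
17.3 [0.4403 0.5003 0.1972] 0.7518125506243677 [-0.6 -0.1 -0. ]
17.35 [0.4411 0.4988 0.1972] 0.7504356009928289 [ 0.7 -1.2 -0.7]
top lampA mat (array([ 0.5077067 , -0.13346142,  0.07885576]), np.float64(0.00020053994222790273)) obj (array([ 0.50651736, -0.13314892,  0.06466801]), np.float64(0.00030637248772552795))
top dishB mat (array([0.4830254 , 0.21567405, 0.07885726]), np.float64(0.00017339863272563085)) obj (array([0.47862876, 0.21248901, 0.05983141]), np.float64(0.0003370250513349402))
side lampA mat (array([ 0.50559885, -0.13293192,  0.07850835]), np.float64(0.00034071933842918584)) obj (array([ 0.49259781, -0.14450801,  0.06360454]), np.float64(0.003418624142414532))
side dishB mat (array([0.48087288, 0.21525589, 0.07781094]), np.float64(0.0003290607940479237)) obj (array([0.46437678, 0.1950228 , 0.05666045]), np.float64(0.003057044255052206))
```

View pics/t11.png

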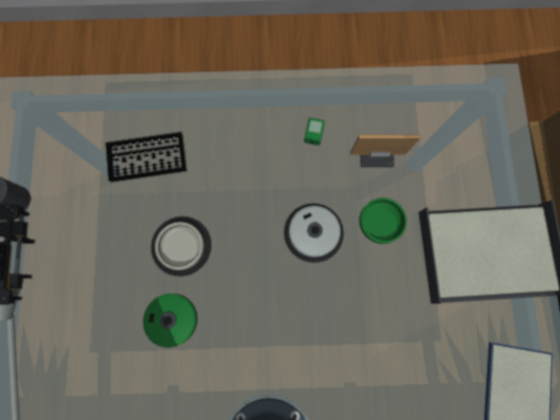

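View pics/s11.png

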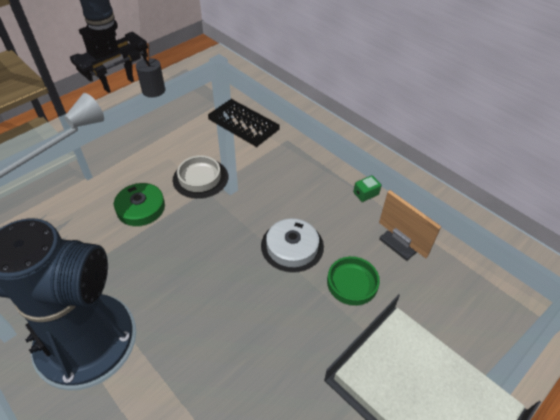

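The top view puts the lamp base about 1 mm from its mat's centre and the dish about 5 mm from its own. The bystanders are at the same pixels as before, and the gripper is free. Handing in.

```bash
python3 -c "
from rig import bot
print(bot.hand_in())"
```

```text
the job is handed in; nothing more can be done
None
```

I swapped the two and handed the job in at about 17.4 s; no verdict is reported. I dragged the dish by the inside of its wall to a parking spot and pushed the lamp base to mat_a with the open fingers. Then I dragged the dish to mat_b, pulled the fingers clear and moved the arm away.

**Last checks that agreed:** in the final top view the lamp base is about 1 mm from mat_a's centre (limit 16 mm) and the dish about 5.5 mm from mat_b's centre (limit 21 mm). The abacus, sharpener and board clip look unmoved in both views; I did not measure them again. The gripper stood clear, with force readings of about 1–2 N.

**Checks that disagreed:** the side-view fit put the lamp base and dish about 17–26 mm off centre. I discounted it because its mask took in the side walls and clipped the far rim, leaving about 3 mm residuals. By eye, the side picture shows both centred on their mats. Also, on the first drag the dish trailed the tool by about 14 mm, because the fingers were looser inside it than I expected. I measured it again and corrected for that before the second drag.

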